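# Fit the spot lamp into the microscope's accessory socket

### The job

Slide the green dust hood fully off the brass socket on the microscope's base, then take the cordless spot lamp from its stand and push its pin into the socket until its collar sits fully home, with the lens facing the round black stage. The socket is clamped a little off its mark, so feel for the hole with light pressure and never push the lamp against the microscope with more than 30 N; let go at the end and leave the other things on the desk where they are.

Things in the scene. Friction and masses are not known exactly. Their poses are not given: they have to be found in the camera images.
- hood (a joint): the dust hood's slide: 0 m = over the socket (as at the start), 0.075 m = fully off, at its end stop; it slides along the microscope's -y (away from the stage), resists with about 2 N and stays where it is left
- hood_knob (a point): centre of the upright round black knob, 14 mm across, on top of the green dust hood; the knob spans 63 to 97 mm above the desk, this point is at 85 mm. The hood is 66 mm (microscope's x) by 60 mm (its y), its flat top 63 mm above the desk. The point moves with the hood
- socket_mark (a point): marked centre of the accessory socket, at the height of its mouth, 57 mm above the desk. The socket is an upright brass ring under the hood, 48 mm across, 32 mm high, flat on top; its hole is 16 mm wide, sharp-edged and closed below. The ring is clamped off its mark: the hole's centre lies 3.5 to 6 mm from this point, in any direction
- brake (a joint): black friction-braked stop inside the socket's hole: 0 m = its top 6 mm below the mouth (as at the start), 0.024 m when the pin is fully home. A pin that finds the hole first drops these 6 mm; pushing the stop down with the pin takes about 7 N, and it stays down
- stage (a point): centre of the round black stage, 94 mm across, on the microscope's base plate, 26 mm above the desk, 150 mm along the microscope's +y from socket_mark; the microscope's head hangs over it from 135 to 300 mm above the desk
- lamp_mid (a point): middle of the cordless spot lamp's upright blue battery body, a cylinder 26 mm across and 50 mm high; the point is half-way up it, on its axis. z points up the lamp, x to where the lens looks. The lamp weighs 0.12 to 0.21 kg. At the start it stands upright in its stand with this point 70 mm above the desk; fully home in the socket, the point is 87 mm above the desk
- lamp_tip (a point): centre of the flat, sharp-edged tip of the lamp's plain steel pin, 60 mm under lamp_mid. The pin is 14 mm across and 30 mm long; above it is a steel collar 30 mm across and 5 mm thick, which rests on the socket's ring when home
- lamp_lens (a point): the lens at the end of the lamp's short black snout (21 mm across), 45 mm out along the lamp's x from its axis and 2 mm above lamp_mid
- stand: the lamp's grey stand, fixed, 70 x 70 x 40 mm, with an 18 mm hole in which the pin stands loosely, the collar resting on top; origin under its centre
- microscope: white stereo microscope, fixed. Base plate 260 (x) by 360 mm (y), 25 mm thick. Origin on the desk; x towards its pillar, y from socket to stage, z up. In its frame, mm: plate y -200 to 160; socket_mark -20, -90; stage -20, 60; pillar 90, 60, up to 295 high; head and eyepieces x -110 to 110, y 0 to 120, 135 to 300 high
- dropper: amber dropper bottle, 36 mm across, 85 mm high, not to be moved; origin under its centre
- jar: clear specimen jar with red lid, 56 mm across, 65 mm high, not to be moved; origin under its centre
- slidebox: yellow slide box, 100 x 80 x 35 mm, not to be moved; origin under its centre
- eyepiece: spare black eyepiece standing on its wide end, 38 mm across, 50 mm high, not to be moved; origin under its centre
- mug: white mug, 80 mm across, 90 mm high, handle at its +y, not to be moved; origin under its centre

How it is judged:
By the outcome, as a careful person would: the job done as asked, in the order asked, and still so for the second after the job is handed in, with the robot touching nothing.
It also fails if it takes over 72 s, if anything falls off the work surface, if the arm or the gripper's body presses on something with over 40 N, if the wrist force passes 120 N, or if a joint passes its speed limit or range.

### The arm

A 6-joint arm with a two-finger parallel gripper is mounted at the origin on the work surface. World frame = base frame: x ahead of the robot, y to its left, z up, the work surface at z = 0. Lengths are in m, angles in rad, forces in N, time in s.
With the tool pointing down it reaches from about 0.35 to 0.8 m from the base axis. Payload 7.3 kg.
Tool frame: the origin (TCP) lies between the finger pads; the fingertips stand 17 mm ahead of it and the grasp point (between the pads) lies 2 mm behind it; z points along the fingers, y is the line along which they close (so a half turn about z gives the same grasp; the last joint's range is limited). The gripper opens to 85 mm and grips with 20 to 120 N. Pads are 22 mm wide; open, the fingers measure 114 mm over their backs; the gripper's body (76 mm by 85 mm) begins 54 mm behind the grasp point. The pads swing forward as they close: fully open they stand 13 mm farther back than shut.
Start: joints at [1.144, 0.342, 1.524, -0, 1.275, -0.146], TCP at [0.145, 0.504, 0.248] pointing down, gripper open.
Joint ranges: [-2.53, 2.53], [-0.77, 2.02], [0.04, 2.7], [-1, 4.14], [0.28, 2.66], [-3.11, 3.11]. Speed limits (rad/s): [2.57, 2.57, 3.14, 3.14, 3.14, 3.14].

### API

Orientations are given as a unit quaternion [w, x, y, z].
In Python, from bench import env gives the robot as it stands. The module is installed in compiled form; this text tells all that it offers.
- The arm moves only by the tool send_rows, never from a script. Its argument "increments" is a list of rows, each a list of 5 numbers: the opening, from 0 (shut) to 1 (fully open), then the shift along the tool's x, y, z in cm, then the turn about the tool's z in degrees. A call has 1 to 12 rows; each row is the pose to reach, as a shift and turn from the pose commanded when the call began, along the tool's axes at that moment; what a row does not reach only later rows make up. A row lasts 1/12 s, in which the tool goes at most 41.7 mm and 7.16 degrees, less where a joint would pass 70% of its speed; a pose out of reach is approached as far as the arm can. A call with a gripper value outside its range is refused whole. The fingers move at their own pace and stop on an object; "squeeze" is the grip in N (left out, the last holds). Time passes only in rows, so rows that repeat a pose let the fingers close. It gives the time, the measured TCP pose, the force, the opening and the grip force at its end, in the units of the state.
- env.observe(): the state, without advancing time (a new reading comes with each control period).
- env.grab_frame(name): name is "side" or "top"; returns a dict with "image" (384x512x3 uint8, red, green, blue), "vfov" (degrees; the focal length in pixels is half the picture's height over the tangent of half this angle, whatever the lens; pixels are square), "cx", "cy" (the principal point, pixels), "k1" (the pictures are not rectified: a ray, as slopes to the right and down, at radius r is drawn at 1 + k1 r^2 times it, then the intrinsics apply), "origin" and "orientation" of the camera in the world. Camera axes: x right, y down, z forward; pixel columns grow to the right and rows downward; lengths in m; the calibration is good to about 2 mm. A picture is of the moment at which its call begins. There is no depth.
- env.job_done(): hands the job in; it is judged then, once.
The state is a dict: "t": time; "joints": joint angles; "dq": joint speeds; "tau": joint torques, N m; "tool_pos": TCP position; "ee_rot": TCP orientation; "contact_force": force on the tool from outside, world axes, zero at the start; "ft_torque": the same for the moment, N m; "finger_gap": finger opening in m; "finger_force": force on a finger pad.
Only numpy, scipy, OpenCV 4.12 (cv2) and the standard library are available. Lean on these libraries where they do the work, as an engineer would, in place of code of your own. Each camera call takes 0.05 s, during which the arm holds its last target. There are 200 camera calls.

## Working session

There is one attempt and no reset: what is moved stays moved. The work goes in short steps, Python scripts to look and compute and a tool call to move; the robot and the scene stay as the last step left them, time stands still between calls to the robot, and variables do not carry over. Pictures are saved under pics/ and viewed, at most 10 in all, crops included, and the job is handed in when it is done.

Besides the shell and the picture viewer there is one more tool, called after "Emit:" by a JSON object that holds its "fn" and its "kwargs", one argument or row to a line. send_rows: Moves the arm, as the interface text tells. Its arguments: {"type":"object","properties":{"increments":{"type":"array","items":{"type":"array","items":{"type":"number"}}},"squeeze":{"type":"number"}},"required":["increments"]}

```bash
mkdir -p pics
cat > h.py <<'E'
import numpy as np, cv2, json
from scipy.spatial.transform import Rotation as R
from bench import env
def q2R(q): return R.from_quat([q[1],q[2],q[3],q[0]]).as_matrix()
def grab(name,fn):
    f=env.grab_frame(name); cv2.imwrite(f'pics/{fn}.png',f['image'][:,:,::-1])
    d={k:(np.array(v).tolist()) for k,v in f.items() if k!='image'}; json.dump(d,open(f'pics/{fn}.json','w')); return f
def load(fn): return json.load(open(f'pics/{fn}.json'))
def ray(c,uv):
    f=192/np.tan(np.radians(c['vfov'])/2)
    K=np.array([[f,0,c['cx']],[0,f,c['cy']],[0,0,1]])
    p=cv2.undistortPointsIter(np.array([[uv]],float),K,np.array([c['k1'],0,0,0.]),None,None,(3,100,1e-12))[0,0]
    d=q2R(c['orientation'])@[p[0],p[1],1]
    return np.array(c['origin']),d/np.linalg.norm(d)
def onz(c,uv,z):
    o,d=ray(c,uv); return o+d*(z-o[2])/d[2]
def proj(c,P):
    f=192/np.tan(np.radians(c['vfov'])/2)
    v=q2R(c['orientation']).T@(np.array(P)-c['origin']); s=v[:2]/v[2]; s=s*(1+c['k1']*(s@s))
    return s*f+[c['cx'],c['cy']]
def crop(fn,x0,y0,w,h,k,out):
    im=cv2.imread(f'pics/{fn}.png')[y0:y0+h,x0:x0+w]; cv2.imwrite(f'pics/{out}.png',cv2.resize(im,None,fx=k,fy=k,interpolation=cv2.INTER_CUBIC))
E
python3 - <<'E'
from h import *
a=grab('top','t0');b=grab('side','s0')
for f in(a,b):print({k:v for k,v in f.items() if k!='image'})
print(env.observe())
ims=[cv2.imread(f'pics/{n}.png') for n in('t0','s0')]
E
```

```text
{'vfov': 55.23159888206059, 'cx': 258.924200529829, 'cy': 189.82079088369557, 'k1': -0.023822081645642274, 'origin': array([ 0.32233225, -0.03567731,  1.22224229]), 'orientation': array([-0.08078791,  0.72668823, -0.67821917,  0.07359538])}
{'vfov': 57.586111265055806, 'cx': 254.3826381096226, 'cy': 188.71171663499527, 'k1': 0.02670892167456654, 'origin': array([-0.14551657, -0.75148486,  0.76856799]), 'orientation': array([-0.4363038 ,  0.82144095, -0.3222553 ,  0.17613996])}
{'t': 0.1, 'joints': array([ 1.14398484e+00,  3.42675618e-01,  1.52490586e+00, -2.07230705e-06,
        1.27540848e+00, -1.45995986e-01]), 'dq': array([ 8.52390184e-04, -7.45324928e-04, -2.94832373e-03,  8.23449796e-04,
       -2.16841801e-03,  7.46567384e-05]), 'tau': array([ 2.08957332e-03, -4.34452415e+01, -2.46492988e+01, -1.73030749e-04,
        4.83363270e-03, -4.21519553e-05]), 'tool_pos': array([0.14533764, 0.50413952, 0.24768918]), 'ee_rot': array([-1.96420941e-04,  1.39946529e-01,  9.90158816e-01, -6.70471258e-04]), 'contact_force': array([ 0.48986921,  0.41570712, -1.03842372]), 'ft_torque': array([ 0.05162227,  0.00387628, -0.00865785]), 'finger_force': 0.0, 'finger_gap': 0.0856355325204518}
```

```bash
python3 -c "
from h import *
crop('t0',0,0,512,384,1.56,'t0b');crop('s0',0,0,512,384,1.56,'s0b')"
```

```text
(no output)
```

View pics/t0b.png

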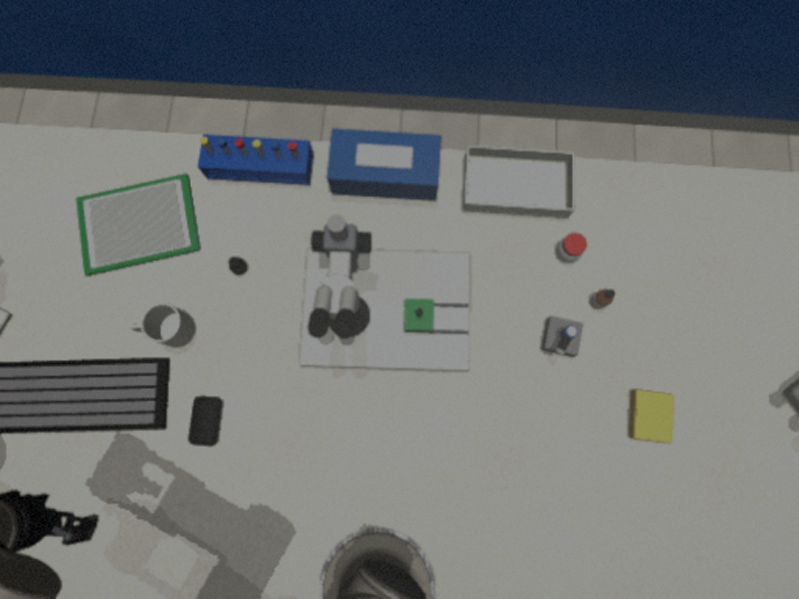

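View pics/s0b.png

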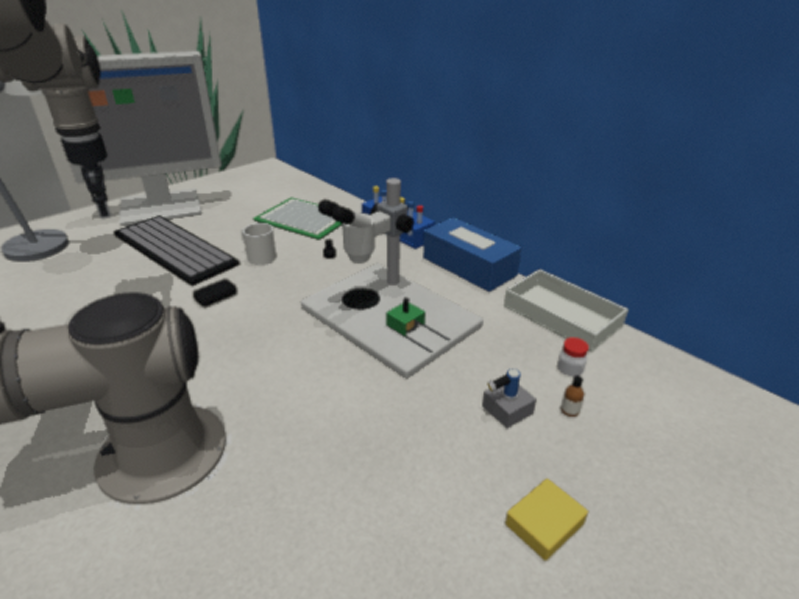

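The top view shows the microscope around (385,310), with the green hood and its knob at (419,313). The lamp in its stand is at (565,335), with the jar and dropper beside it. The gripper is at the lower left. Next I'll enlarge the parts that matter.

```bash
python3 -c "
from h import *
A=[('t0',185,150,125,95),('s0',185,165,130,95),('t0',335,185,75,55),('s0',295,225,75,55)]
o=[]
for fn,x,y,w,h in A:
    im=cv2.imread(f'pics/{fn}.png')[y:y+h,x:x+w]; im=cv2.convertScaleAbs(im,alpha=1.3)
    o.append(cv2.resize(im,(400,300),interpolation=cv2.INTER_CUBIC))
cv2.imwrite('pics/m1.png',np.vstack([np.hstack(o[:2]),np.hstack(o[2:])]))"
```

```text
(no output)
```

View pics/m1.png

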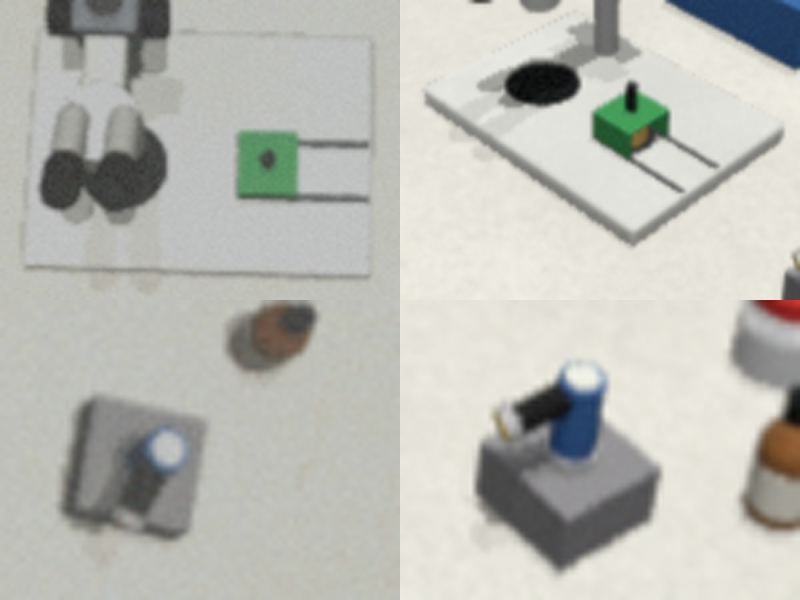

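The crops show the hood's top corners in the top view at about (237,133) to (297,198), with the knob at (267,158). The lamp's top is at (165,448) with the lens down and to the left at about (130,520). In the side view the lamp's top is at (582,375) and the lens at (508,420). I'll fit the poses to these.

```bash
cat > fit.py <<'E'
from h import *
from scipy.optimize import least_squares
T,S=load('t0'),load('s0')
def px(u,v,x0,y0,w,h): return np.array([x0+(u+.5)*w/400-.5, y0+(v+.5)*h/300-.5])
tm=lambda u,v:px(u,v,185,150,125,95); sm=lambda u,v:px(u-400,v,185,165,130,95)
tl=lambda u,v:px(u,v-300,335,185,75,55); sl=lambda u,v:px(u-400,v-300,295,225,75,55)
def fit(obs,x0):
    def W(p,P):
        c,s=np.cos(p[2]),np.sin(p[2]); return [p[0]+c*P[0]-s*P[1],p[1]+s*P[0]+c*P[1],P[2]]
    f=lambda p:np.concatenate([proj(c,W(p,np.array(P)/1000))-uv for c,P,uv in obs])
    r=least_squares(f,x0,loss='soft_l1'); return r.x,f(r.x).reshape(-1,2).round(1).tolist()
m=[(T,(130,-200,25),tm(372,36)),(T,(-130,-200,25),tm(371,274)),(T,(-130,160,25),tm(25,266)),
 (T,(13,-60,63),tm(237,132)),(T,(13,-120,63),tm(297,132)),(T,(-53,-120,63),tm(297,198)),(T,(-53,-60,63),tm(238,196)),(T,(-20,-90,97),tm(268,158)),
 (S,(130,-200,25),sm(783,128)),(S,(-130,-200,25),sm(633,235)),(S,(-130,160,25),sm(426,92)),
 (S,(13,-120,63),sm(668,118)),(S,(-53,-60,63),sm(593,120)),(S,(-20,-90,97),sm(631,86))]
pm,r=fit(m,[.5,0,0]);print('micro',pm,r)
def mw(P): 
    c,s=np.cos(pm[2]),np.sin(pm[2]);P=np.array(P)/1000;return np.array([pm[0]+c*P[0]-s*P[1],pm[1]+s*P[0]+c*P[1],P[2]])
l=[(T,(0,0,95),tl(165,448)),(T,(45,0,72),tl(130,520)),(S,(0,0,95),sl(582,374)),(S,(45,0,72),sl(508,420))]
pl,r=fit(l,[.45,-.35,3]);print('lamp',pl,r)
s=[(T,(35,35,40),tl(92,397)),(T,(35,-35,40),tl(206,420)),(T,(-35,-35,40),tl(187,533)),(T,(-35,35,40),tl(72,515)),
 (S,(-35,35,40),sl(480,445)),(S,(35,-35,40),sl(659,470)),(S,(-35,-35,40),sl(566,518))]
ps,r=fit(s,[.45,-.35,-.2]);print('stand',ps,r)
print('knob',mw((-20,-90,85)),'stage',mw((-20,60,26)))
E
python3 fit.py
```

```text
micro [0.55918276 0.04221771 0.04375392] [[0.7, 0.0], [0.9, 1.4], [-1.5, 1.1], [0.8, -0.2], [0.6, 0.3], [0.3, -0.4], [0.0, -0.3], [0.5, -0.2], [0.9, -1.5], [-0.2, -0.9], [-2.5, -1.4], [0.3, -2.8], [-1.0, -2.7], [-0.3, -0.4]]
lamp [ 0.52818606 -0.35138816  2.78244245] [[0.2, -0.8], [-0.4, 0.0], [0.2, 0.0], [-0.5, 1.6]]
stand [ 0.52410393 -0.35154445 -0.13861368] [[0.2, -0.0], [-0.1, 0.1], [0.4, 0.3], [0.6, -0.9], [-0.8, -0.4], [-0.2, -0.7], [-0.0, 0.6]]
knob [ 0.5431385  -0.04857096  0.085     ] stage [0.53657751 0.10128548 0.026     ]
```

```bash
cat > mv.py <<'E'
from h import *
def go(*wps,yaw=None):
    """print tool-axis shift (cm) and turn (deg) from the measured pose to world waypoints"""
    s=env.observe(); M=q2R(s['ee_rot']); p=np.array(s['tool_pos'])
    ydir=np.degrees(np.arctan2(M[1,1],M[0,1]))
    print('t %.2f tcp'%s['t'],p.round(4),'ydir %.2f'%ydir,'tilt',M[:,2].round(4),'F',np.array(s['contact_force']).round(1),'gap %.4f ff %.1f q1 %.2f q6 %.2f'%(s['finger_gap'],s['finger_force'],s['joints'][0],s['joints'][5]))
    for w in wps: print((M.T@(np.array(w)-p)*100).round(2), 'turn', None if yaw is None else round((ydir-yaw+180)%360-180,2))
E
python3 - <<'E'
from mv import *
go((.30,.25,.25),(.38,-.05,.25),(.543,-.0486,.25),(.543,-.0486,.13),(.543,-.0486,.09),yaw=72)
E
```

```text
t 0.10 tcp [0.1453 0.5041 0.2477] ydir 73.91 tilt [-6.0e-04 -1.3e-03 -1.0e+00] F [ 0.5  0.4 -1. ] gap 0.0856 ff 0.0 q1 1.14 q6 -0.15
[-21.9  -20.13  -0.21] turn 1.91
[-37.9  -46.74  -0.17] turn 1.91
[-53.53 -42.09  -0.18] turn 1.91
[-53.53 -42.07  11.82] turn 1.91
[-53.53 -42.07  15.82] turn 1.91
```

Emit:
{"fn": "send_rows", "kwargs": {
  "increments": [
    [1,-2.8,-2.5,0,1.9],
    [1,-5.6,-5,0,1.9],
    [1,-8.4,-7.7,0,1.9],
    [1,-11.2,-10.3,0,1.9],
    [1,-14,-12.9,0,1.9],
    [1,-16.8,-15.5,0,1.9],
    [1,-19.6,-18,0,1.9],
    [1,-21.9,-20.2,0,1.9],
    [1,-24,-23.5,0,1.9],
    [1,-26,-26.9,0,1.9],
    [1,-28,-30.2,0,1.9],
    [1,-30,-33.5,0,1.9]
  ]
}}

```text
t: 1.1
tool_pos: [0.3407, 0.0977, 0.2482]
ee_rot: [-0.0, 0.156, 0.988, 0.0]
contact_force: [1.7, -0.4, 0.1]
finger_gap: 0.0852
finger_force: 0.0
```

Emit:
{"fn": "send_rows", "kwargs": {
  "increments": [
    [1,-2,-3.3,0,0],
    [1,-4,-6.6,0,0],
    [1,-6,-9.9,0,0],
    [1,-8,-13,0,0],
    [1,-11.5,-11.9,0,0],
    [1,-15,-10.8,0,0],
    [1,-18.5,-9.8,0,0],
    [1,-22,-9,0,0],
    [1,-23.5,-8.6,0,0],
    [1,-23.5,-8.6,0,0],
    [1,-23.5,-8.6,0,0]
  ]
}}

```text
t: 2.02
tool_pos: [0.5375, -0.0548, 0.2472]
ee_rot: [-0.001, 0.156, 0.988, 0.0]
contact_force: [-0.1, 1.0, -0.4]
finger_gap: 0.0854
finger_force: 0.0
```

Run:
```python
from mv import *
go((.543,-.0486,.13),(.543,-.0486,.09),yaw=72)
grab('side','s1');grab('top','t1')
o=[]
for fn,x,y,w,h in [('t1',220,150,100,75),('s1',200,130,133,100)]:
    o.append(cv2.resize(cv2.imread(f'pics/{fn}.png')[y:y+h,x:x+w],(400,300),interpolation=cv2.INTER_CUBIC))
cv2.imwrite('pics/m2.png',np.hstack(o))
```

```text
t 2.02 tcp [ 0.5375 -0.0548  0.2472] ydir 72.03 tilt [-2.4e-03  7.0e-04 -1.0e+00] F [-0.1  1.  -0.4] gap 0.0854 ff 0.0 q1 -0.24 q6 -1.50
[-0.36  0.76 11.72] turn 0.03
[-0.37  0.76 15.72] turn 0.03
```

View pics/m2.png

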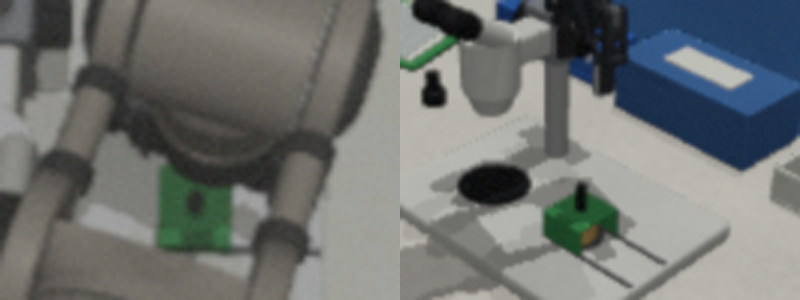

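The knob is at about (195,203) in the top crop and (581,195) in the side crop. The gripper hangs above it and is clear of the head, so I'm descending.

Emit:
{"fn": "send_rows", "kwargs": {
  "increments": [
    [1,-0.3,0.7,3,0],
    [1,-0.3,0.7,6,0],
    [1,-0.3,0.7,9,0],
    [1,-0.3,0.7,11.2,0],
    [1,-0.3,0.7,11.7,0],
    [1,-0.3,0.7,11.7,0]
  ]
}}

```text
t: 2.62
tool_pos: [0.5413, -0.0489, 0.1306]
ee_rot: [-0.002, 0.156, 0.988, 0.0]
contact_force: [-0.3, -0.0, 1.6]
finger_gap: 0.0853
finger_force: 0.0
```

Run:
```python
from mv import *
go((.543,-.0486,.09),yaw=72)
c=grab('side','s2');grab('top','t2')
s=env.observe();p=np.array(s['tool_pos']);M=q2R(s['ee_rot'])
C=load('s2')
print('fingertip line proj',[proj(C,p+M@[0,dy,.004]).round(1) for dy in(-.043,0,.043)], 'knob pred',proj(C,(.543,-.0486,.097)).round(1),proj(C,(.543,-.0486,.063)).round(1))
crop('s2',210,140,100,75,6,'m3')
```

```text
t 2.62 tcp [ 0.5413 -0.0489  0.1306] ydir 72.01 tilt [-3.e-03  8.e-04 -1.e+00] F [-0.3 -0.   1.6] gap 0.0853 ff 0.0 q1 -0.23 q6 -1.49
[-0.16  0.08  4.06] turn 0.01
fingertip line proj [array([265.5, 190.3]), array([259.8, 183.7]), array([254.4, 177.6])] knob pred [259.4 191.5] [259.3 199.6]
```

View pics/m3.png

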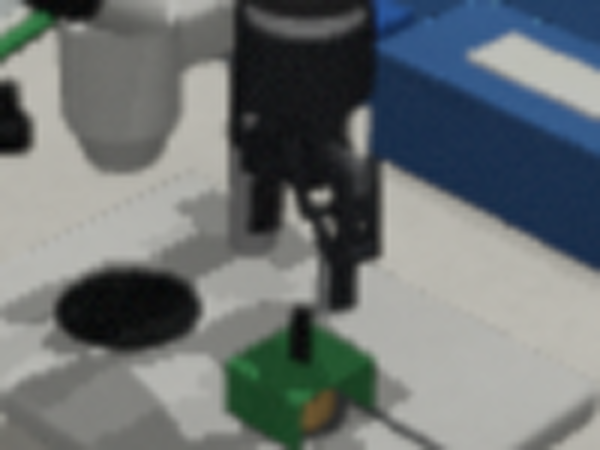

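The fingertips at (338,305) and (262,232) straddle the knob at (300,308), which matches the prediction. I'll go down and close on the knob.

Emit:
{"fn": "send_rows", "kwargs": {
  "increments": [
    [1,-0.2,0.1,2,0],
    [1,-0.2,0.1,4,0],
    [1,-0.2,0.1,4,0],
    [0,-0.2,0.1,4,0],
    [0,-0.2,0.1,4,0],
    [0,-0.2,0.1,4,0],
    [0,-0.2,0.1,4,0],
    [0,-0.2,0.1,4,0],
    [0,-0.2,0.1,4,0],
    [0,-0.2,0.1,4,0]
  ],
  "squeeze": 25
}}

```text
t: 3.55
tool_pos: [0.5456, -0.0488, 0.092]
ee_rot: [0.001, 0.156, 0.988, 0.0]
contact_force: [0.5, 0.5, 4.4]
finger_gap: 0.0126
finger_force: 25.3
```

Run:
```python
from mv import *
p=np.array(env.observe()['tool_pos']); a=0.0438
d=np.array([np.sin(a),-np.cos(a),0])
go(*[p+d*k for k in(.02,.04,.06,.07,.075,.078)],yaw=72)
```

```text
t 3.55 tcp [ 0.5456 -0.0488  0.092 ] ydir 72.01 tilt [ 0.0016 -0.     -1.    ] F [0.5 0.5 4.4] gap 0.0126 ff 25.3 q1 -0.23 q6 -1.49
[-0.7  -1.87  0.  ] turn 0.01
[-1.4  -3.75  0.  ] turn 0.01
[-2.1  -5.62  0.  ] turn 0.01
[-2.45 -6.56  0.  ] turn 0.01
[-2.63 -7.02  0.  ] turn 0.01
[-2.73 -7.31  0.  ] turn 0.01
```

Emit:
{"fn": "send_rows", "kwargs": {
  "increments": [
    [0,-0.35,-0.95,0,0],
    [0,-0.7,-1.9,0,0],
    [0,-1.05,-2.8,0,0],
    [0,-1.4,-3.75,0,0],
    [0,-1.75,-4.7,0,0],
    [0,-2.1,-5.6,0,0],
    [0,-2.3,-6.1,0,0],
    [0,-2.45,-6.6,0,0],
    [0,-2.6,-7,0,0],
    [0,-2.7,-7.2,0,0],
    [0,-2.75,-7.4,0,0],
    [0,-2.75,-7.4,0,0]
  ]
}}

```text
t: 4.55
tool_pos: [0.5484, -0.1228, 0.0919]
ee_rot: [-0.001, 0.157, 0.988, 0.004]
contact_force: [2.0, 25.4, 12.2]
finger_gap: 0.0133
finger_force: 26.7
```

Run:
```python
from mv import *
go()
```

```text
t 4.55 tcp [ 0.5484 -0.1228  0.0919] ydir 71.95 tilt [-3.e-04  9.e-03 -1.e+00] F [ 2.  25.4 12.2] gap 0.0133 ff 26.7 q1 -0.36 q6 -1.62
```

The hood is at its end stop: it has moved 74 mm and the force rises to 25 N. Next I release, rise and move over the lamp.

Emit:
{"fn": "send_rows", "kwargs": {
  "increments": [
    [1,0,0.4,0,0],
    [1,0,0.4,0,0],
    [1,0,0.4,0,0],
    [1,0,0.4,0,0],
    [1,0,0.4,-2,0],
    [1,0,0.4,-5,0],
    [1,0,0.4,-8,0],
    [1,0,0.4,-9,0]
  ]
}}

```text
t: 5.22
tool_pos: [0.5511, -0.1254, 0.1854]
ee_rot: [0.003, 0.157, 0.988, -0.001]
contact_force: [1.6, -0.6, 0.9]
finger_gap: 0.085
finger_force: 0.0
```

Run:
```python
from mv import *
go((.528,-.351,.18),(.528,-.351,.072),yaw=69.4)
```

```text
t 5.22 tcp [ 0.5511 -0.1254  0.1854] ydir 71.96 tilt [ 0.0058 -0.0025 -1.    ] F [ 1.6 -0.6  0.9] gap 0.0850 ff 0.0 q1 -0.36 q6 -1.61
[ -4.78 -22.17   0.58] turn 2.56
[ -4.72 -22.16  11.38] turn 2.56
```

Emit:
{"fn": "send_rows", "kwargs": {
  "increments": [
    [1,-0.8,-3.7,0.1,2.5],
    [1,-1.6,-7.4,0.2,2.5],
    [1,-2.4,-11.1,0.3,2.5],
    [1,-3.2,-14.8,0.4,2.5],
    [1,-4,-18.5,0.5,2.5],
    [1,-4.6,-21.5,2,2.5],
    [1,-4.75,-22.15,4.5,2.5],
    [1,-4.75,-22.15,5.5,2.5],
    [1,-4.75,-22.15,5.5,2.5]
  ]
}}

```text
t: 5.97
tool_pos: [0.5243, -0.3485, 0.1225]
ee_rot: [-0.003, 0.179, 0.984, 0.002]
contact_force: [-0.1, 0.7, -0.0]
finger_gap: 0.0856
finger_force: 0.0
```

Run:
```python
from mv import *
go((.528,-.351,.072),yaw=69.4)
grab('side','s3');grab('top','t3')
C=load('s3')
s=env.observe();p=np.array(s['tool_pos']);M=q2R(s['ee_rot'])
print('tips',[proj(C,p+M@[0,dy,.004]).round(1) for dy in(-.043,0,.043)],'lamp top',proj(C,(.528,-.3514,.095)))
o=[]
for fn,x,y,w,h in [('t3',230,160,100,75),('s3',280,180,100,75)]:
    o.append(cv2.resize(cv2.imread(f'pics/{fn}.png')[y:y+h,x:x+w],(400,300),interpolation=cv2.INTER_CUBIC))
cv2.imwrite('pics/m4.png',np.hstack(o))
```

```text
t 5.97 tcp [ 0.5243 -0.3485  0.1225] ydir 69.41 tilt [-0.0056  0.0051 -1.    ] F [-0.1  0.7 -0. ] gap 0.0856 ff 0.0 q1 -0.71 q6 -1.92
[-0.47 -0.12  5.05] turn 0.01
tips [array([337.5, 240.3]), array([328.8, 230.7]), array([320.7, 221.7])] lamp top [328.85746999 238.19978869]
```

View pics/m4.png

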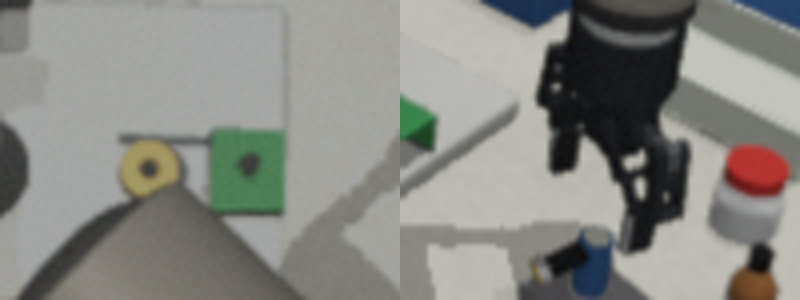

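The ring's hole is visible at (149,168) in the top crop. In the side crop the fingertips at (632,245) and (562,170) straddle the lamp's top at (595,238). I'll descend the rest of the way, still open.

Emit:
{"fn": "send_rows", "kwargs": {
  "increments": [
    [1,-0.2,0,2,0],
    [1,-0.2,0,4,0],
    [1,-0.2,0,5,0],
    [1,-0.2,0,5,0],
    [1,-0.2,0,5,0]
  ]
}}

```text
t: 6.48
tool_pos: [0.5288, -0.3494, 0.0771]
ee_rot: [0.0, 0.177, 0.984, -0.0]
contact_force: [0.2, 0.2, 0.2]
finger_gap: 0.0854
finger_force: 0.0
```

Run:
```python
from mv import *
go((.528,-.3514,.072),yaw=69.4)
C=load('t3')
uv=(230+149.5/4-.5,160+168.5/4-.5)
print('hole',onz(C,uv,.057),'hood knob', onz(C,(230+249.5/4-.5,160+162/4-.5),.097))
im=cv2.cvtColor(cv2.imread('pics/t3.png'),cv2.COLOR_BGR2HSV)[160:235,230:330]
print(im[38:48,28:48,1]); print(im[38:48,28:48,2])
```

```text
t 6.48 tcp [ 0.5288 -0.3494  0.0771] ydir 69.57 tilt [ 4.e-04 -2.e-04 -1.e+00] F [0.2 0.2 0.2] gap 0.0854 ff 0.0 q1 -0.70 q6 -1.92
[ 0.01 -0.21  0.51] turn 0.17
hole [ 0.54363718 -0.04300065  0.057     ] hood knob [ 0.54654499 -0.12027211  0.097     ]
[[  3   2  18  61  94  99 103  99  98  99  98  99  98 101  97  69  25   2
    2   2]
 [  3   6  41  86  97 101  98 105  98  96 104 100  99  97 100  95  51   4
    2   3]
 [  0  13  53  93 100  96 100  97  83  72  87 102 101  97 100  96  69   9
    2   2]
 [  2  16  71  97  97  98  99  83  36  23  48  96 101 101  97  97  80  15
    0   2]
 [  2  21  78  96 101  96  99  75  22  16  41  96 105  97 105  98  85  21
    2   2]
 [  2  14  80  99 100 101  99  92  54  34  58 102 105 100  99  97  78  22
    5   3]
 [  2  13  71  99 104  99 100 102  99 100 102 100 102 101  99  97  70  18
    9   0]
 [  3   7  63  96 100 100 101  98  99 100 101 101  98  93  93  78  51  14
    4   2]
 [  2   2  25  82  97 100 102  98 100 101 100  97  86  71  55  42  20  17
    6   3]
 [  2   2  11  57  99 102  97  99  97  95  88  66  44  24  26  29  22  23
   13   6
[... 153 characters left out ...]
 120 126
  151 165]
 [164 162 159 162 163 164 153 132 102  92 109 143 162 163 161 156 126 108
  143 164]
 [162 155 155 161 163 162 141 102  70  68  85 122 152 161 163 160 131  99
  124 155]
 [163 147 148 162 161 159 137  95  70  65  74 120 150 163 161 161 129  95
  112 147]
 [162 143 146 160 161 162 154 119  80  75  88 133 156 164 162 160 128  94
  112 148]
 [164 142 140 157 160 162 160 150 129 120 133 153 162 161 159 152 123  98
  116 151]
 [163 145 133 149 161 161 162 161 157 153 157 159 159 146 135 124 100  91
  123 153]
 [164 156 133 134 152 161 162 162 161 159 158 145 127 111 107  98  90  89
  119 149]
 [164 162 137 111 126 150 158 159 160 143 127 112  99  95  99  98  92  87
   98 121]]
```

Emit:
{"fn": "send_rows", "kwargs": {
  "increments": [
    [1,0,-0.2,0.3,0],
    [1,0,-0.2,0.4,0],
    [0,0,-0.2,0.4,0],
    [0,0,-0.2,0.4,0],
    [0,0,-0.2,0.4,0],
    [0,0,-0.2,0.4,0],
    [0,0,-0.2,0.4,0],
    [0,0,-0.2,0.4,0],
    [0,0,-0.2,0.4,0]
  ],
  "squeeze": 60
}}

```text
t: 7.23
tool_pos: [0.5277, -0.352, 0.0726]
ee_rot: [0.0, 0.178, 0.984, -0.0]
contact_force: [0.0, -0.7, 2.9]
finger_gap: 0.0251
finger_force: 58.8
```

Run:
```python
from mv import *
go()
C=load('t3')
g=cv2.imread('pics/t3.png').astype(float);V=g.max(2)
def cen(x0,x1,y0,y1,base):
    w=np.clip(base-V[y0:y1,x0:x1],0,None);y,x=np.mgrid[y0:y1,x0:x1];return (w*x).sum()/w.sum(),(w*y).sum()/w.sum()
h=cen(263,272,198,206,155);print('hole px',h,onz(C,h,.057).round(4))
# hood: green mask outline
hs=cv2.cvtColor(cv2.imread('pics/t3.png'),cv2.COLOR_BGR2HSV)
m=((hs[...,0]>45)&(hs[...,0]<85)&(hs[...,1]>90)).astype(np.uint8);m[:, :270]=0;m[:,310:]=0;m[:185]=0;m[220:]=0
cn=max(cv2.findContours(m,0,1)[0],key=cv2.contourArea);r=cv2.minAreaRect(cn);print('hood px',r,onz(C,r[0],.063).round(4))
print(V[194:208,284:302].astype(int))
```

```text
t 7.23 tcp [ 0.5277 -0.352   0.0726] ydir 69.51 tilt [ 5.e-04 -3.e-04 -1.e+00] F [ 0.  -0.7  2.9] gap 0.0251 ff 58.8 q1 -0.71 q6 -1.92
hole px (np.float64(266.8231797919762), np.float64(201.71248142644873)) [ 0.5433 -0.0429  0.057 ]
hood px ((291.0, 202.5), (19.0, 16.0), 90.0) [ 0.545  -0.1204  0.063 ]
[[126 127 127 127 124 124 128 125 126 127 125 127 123 127 126 128 133 139]
 [125 127 126 128 127 124 129 128 124 125 126 130 128 126 129 126 130 139]
 [126 125 127 127 128 126 128 127 125 126 127 126 129 127 127 127 132 140]
 [126 126 125 127 127 126 128 125 118 118 122 123 125 126 127 128 134 139]
 [127 124 127 128 127 122 117 102  90  89 107 120 126 127 128 130 132 142]
 [127 125 126 126 123 114  93  75  67  67  85 113 125 127 128 128 128 140]
 [125 129 126 125 119 101  75  63  68  62  79 110 124 128 125 126 131 149]
 [125 125 127 127 112  93  73  64  60  67  88 115 128 126 128 127 133 152]
 [127 129 128 128 120 107  85  61  63  68 100 120 122 127 127 125 133 152]
 [129 130 129 125 126 120  98  74  73  89 111 122 126 126 125 128 134 152]
 [126 127 126 127 125 124 113 104 100 108 120 126 127 126 127 125 134 150]
 [130 127 129 125 126 128 123 118 115 116 123 128 125 127 126 126 131 152]
 [128 127 127 125 127 129 126 126 125 126 122 125 125 125 126 125 133 152]
 [128 126 128 129 127 127 126 125 127 127 127 127 127 128 126 127 131 153]]
```

```bash
cat > e.py <<'E'
from h import *
def cross(p,lo,hi,rev=False):
    i=range(lo,hi) 
    b,t=np.median(p[:]) ,0
    return
for fn,x0,y0 in(('t0',264,196),('t3',290,196)):
    g=cv2.imread(f'pics/{fn}.png').astype(float); d=g[...,1]-g[...,2]
    C=load(fn)
    def edge(prof,start):  # prof indexed; full level = inside median
        L=np.median(prof[len(prof)//2-5:len(prof)//2+6]); s=[]
        idx=np.where(prof>L/2)[0]; a,b=idx[0],idx[-1]
        e0=a-1+(L/2-prof[a-1])/(prof[a]-prof[a-1]); e1=b+(prof[b]-L/2)/(prof[b]-prof[b+1]); return start+e0,start+e1
    # columns profile on rows free of the knob, rows profile on columns free of knob
    rows=[r for r in range(192,212) ]
    cl=edge(d[203+4:203+7,x0-16:x0+20].mean(0),x0-16); cu=edge(d[194:197,x0-16:x0+20].mean(0),x0-16)
    print(fn,'cols low rows',np.round(cl,2),'cols upper',np.round(cu,2))
    m=(cu[0]+cu[1])/2
    rw=edge(d[180:225,int(cu[0])+2:int(cu[0])+5].mean(1),180),edge(d[180:225,int(cu[1])-4:int(cu[1])-1].mean(1),180)
    print('rows',np.round(rw,2))
    mid=lambda e:(e[0]+e[1])/2
    top=(rw[0][0]+rw[1][0])/2
    y=np.mean([onz(C,(mid(cl),208),.063)[1],onz(C,(mid(cu),195),.063)[1]])
    xf=onz(C,(m,top),.063)[0]
    print('centre y',y.round(4),'x from far edge',(xf-.033).round(4), 'width mm',(onz(C,(cu[0],195),.063)-onz(C,(cu[1],195),.063))[1])
E
python3 e.py
```

```text
t0 cols low rows [258.9  277.28] cols upper [259.26 277.68]
rows [[191.03 211.32]
 [191.3  211.61]]
centre y -0.0474 x from far edge 0.5442 width mm 0.05927904830583794
t3 cols low rows [282.32 300.62] cols upper [282.4 300.7]
rows [[191.93 212.45]
 [192.16 212.39]]
centre y -0.1219 x from far edge 0.5464 width mm 0.05890701441239646
```

The grasp is good. The estimated hole is about 4.3 mm to +y of the mark. I'll lift the lamp.

Emit:
{"fn": "send_rows", "kwargs": {
  "increments": [
    [0,0,0,-1,0],
    [0,0,0,-3,0],
    [0,0,0,-6,0],
    [0,0,0,-9,0],
    [0,0,0,-11.5,0],
    [0,0,0,-12,0],
    [0,0,0,-12,0]
  ],
  "squeeze": 60
}}

```text
t: 7.82
tool_pos: [0.5282, -0.3523, 0.1945]
ee_rot: [0.002, 0.178, 0.984, -0.001]
contact_force: [-0.7, -0.4, -1.5]
finger_gap: 0.0245
finger_force: 59.5
```

Run:
```python
from mv import *
go((.5433,-.0442,.19),yaw=2.6)
```

```text
t 7.82 tcp [ 0.5282 -0.3523  0.1945] ydir 69.51 tilt [ 0.0032 -0.0026 -1.    ] F [-0.7 -0.4 -1.5] gap 0.0245 ff 59.5 q1 -0.71 q6 -1.92
[ 9.37 29.39  0.38] turn 66.91
```

Emit:
{"fn": "send_rows", "kwargs": {
  "increments": [
    [0,0.5,1.5,0,5],
    [0,1.4,4.5,0,11],
    [0,2.4,7.5,0,18],
    [0,3.4,10.6,0,25],
    [0,4.4,13.7,0,32],
    [0,5.4,16.8,0,39],
    [0,6.4,20,0,46],
    [0,7.4,23.2,0,53],
    [0,8.4,26.2,0,60],
    [0,9.2,28.6,0,65],
    [0,9.37,29.4,0,66.9],
    [0,9.37,29.4,0,66.9]
  ]
}}

```text
t: 8.82
tool_pos: [0.5416, -0.0411, 0.1904]
ee_rot: [-0.002, 0.69, 0.724, -0.001]
contact_force: [1.0, 0.7, -1.1]
finger_gap: 0.0245
finger_force: 59.5
```

Emit:
{"fn": "send_rows", "kwargs": {
  "increments": [
    [0,0,0,0,0],
    [0,0,0,0,0],
    [0,0,0,0,0]
  ]
}}

```text
t: 9.07
tool_pos: [0.5424, -0.0447, 0.1916]
ee_rot: [-0.0, 0.691, 0.723, -0.0]
contact_force: [-0.0, 0.2, -2.4]
finger_gap: 0.0248
finger_force: 59.5
```

Run:
```python
from mv import *
for i in range(3): go((.5433,-.0442,.13),yaw=2.6); grab('side','s4')
```

```text
t 9.07 tcp [ 0.5424 -0.0447  0.1916] ydir 2.58 tilt [-1.1e-03  1.0e-04 -1.0e+00] F [-0.   0.2 -2.4] gap 0.0248 ff 59.5 q1 -0.22 q6 -0.27
[0.05 0.1  6.16] turn -0.02
t 9.12 tcp [ 0.5425 -0.0447  0.1918] ydir 2.56 tilt [-7.e-04  1.e-04 -1.e+00] F [ 0.1  0.6 -2.3] gap 0.0241 ff 59.5 q1 -0.22 q6 -0.27
[0.05 0.09 6.18] turn -0.04
t 9.17 tcp [ 0.5426 -0.0446  0.192 ] ydir 2.55 tilt [-4.e-04  1.e-04 -1.e+00] F [-0.8  0.3 -1.9] gap 0.0247 ff 59.5 q1 -0.22 q6 -0.27
[0.04 0.08 6.2 ] turn -0.05
```

Emit:
{"fn": "send_rows", "kwargs": {
  "increments": [
    [0,0,0.1,1.5,0],
    [0,0,0.1,3.5,0],
    [0,0,0.1,5.2,0],
    [0,0,0.1,6,0],
    [0,0,0.1,6.2,0],
    [0,0,0.1,6.2,0],
    [0,0,0.1,6.2,0],
    [0,0,0.1,6.2,0]
  ]
}}

```text
t: 9.88
tool_pos: [0.5444, -0.0438, 0.1314]
ee_rot: [0.001, 0.691, 0.723, 0.001]
contact_force: [0.1, -0.1, -1.0]
finger_gap: 0.0249
finger_force: 59.5
```

Run:
```python
from mv import *
go((.5433,-.0442,.13),yaw=2.6)
grab('side','s5');grab('top','t5')
C=load('s5'); p=np.array(env.observe()['tool_pos'])
print('tip',proj(C,p-[0,0,.0626]),'lens',proj(C,p+[-.002,.045,0]),'hole',proj(C,(.5433,-.0442,.057)))
o=[]
for fn,x,y,w,h in [('s5',235,165,56,42),('t5',230,160,80,60)]:
    o.append(cv2.resize(cv2.imread(f'pics/{fn}.png')[y:y+h,x:x+w],(400,300),interpolation=cv2.INTER_CUBIC))
cv2.imwrite('pics/m5.png',np.hstack(o))
```

```text
t 9.88 tcp [ 0.5444 -0.0438  0.1314] ydir 2.61 tilt [ 2.e-03 -4.e-04 -1.e+00] F [ 0.1 -0.1 -1. ] gap 0.0249 ff 59.5 q1 -0.22 q6 -0.27
[-0.03 -0.11  0.14] turn 0.01
tip [258.54804786 197.58426297] lens [249.36576359 177.37215618] hole [258.4118215  200.46526716]
```

View pics/m5.png

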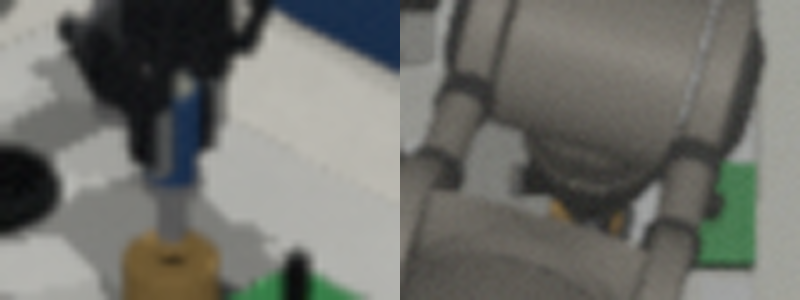

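The side crop shows the pin tip at (173,240) right above the hole at (174,258) in the ring, so the two are aligned to within a millimetre or two. I'll feel down gently.

Emit:
{"fn": "send_rows", "kwargs": {
  "increments": [
    [0,0,-0.1,0.4,0],
    [0,0,-0.1,0.7,0],
    [0,0,-0.1,0.9,0],
    [0,0,-0.1,1.0,0],
    [0,0,-0.1,1.1,0],
    [0,0,-0.1,1.2,0],
    [0,0,-0.1,1.3,0],
    [0,0,-0.1,1.35,0],
    [0,0,-0.1,1.4,0],
    [0,0,-0.1,1.4,0],
    [0,0,-0.1,1.4,0]
  ]
}}

```text
t: 10.9
tool_pos: [0.5431, -0.0437, 0.1163]
ee_rot: [0.0, 0.691, 0.723, 0.0]
contact_force: [2.8, -0.1, -1.9]
finger_gap: 0.0249
finger_force: 59.5
```

Emit:
{"fn": "send_rows", "kwargs": {
  "increments": [
    [0,0,0,0.05,0],
    [0,0,0,0.1,0],
    [0,0,0,0.15,0],
    [0,0,0,0.2,0],
    [0,0,0,0.25,0],
    [0,0,0,0.3,0],
    [0,0,0,0.3,0]
  ]
}}

```text
t: 11.48
tool_pos: [0.543, -0.0437, 0.1135]
ee_rot: [0.0, 0.691, 0.723, 0.0]
contact_force: [3.9, 0.4, -0.2]
finger_gap: 0.0245
finger_force: 59.7
```

The pin is in the hole: the tip is past the mouth with hardly any axial force. Now I push on against the brake, easing 0.5 mm towards +x.

Emit:
{"fn": "send_rows", "kwargs": {
  "increments": [
    [0,0,0.04,0.1,0],
    [0,0,0.05,0.2,0],
    [0,0,0.06,0.3,0],
    [0,0,0.06,0.4,0],
    [0,0,0.06,0.5,0],
    [0,0,0.06,0.6,0],
    [0,0,0.06,0.7,0],
    [0,0,0.06,0.7,0]
  ]
}}

```text
t: 12.15
tool_pos: [0.5433, -0.0437, 0.1068]
ee_rot: [0.0, 0.691, 0.723, 0.0]
contact_force: [0.9, 0.1, 5.6]
finger_gap: 0.0248
finger_force: 60.3
```

Emit:
{"fn": "send_rows", "kwargs": {
  "increments": [
    [0,0,0.01,0.15,0],
    [0,0,0.01,0.3,0],
    [0,0,0.01,0.45,0],
    [0,0,0.01,0.6,0],
    [0,0,0.01,0.75,0],
    [0,0,0.01,0.9,0],
    [0,0,0.01,1.05,0],
    [0,0,0.01,1.2,0],
    [0,0,0.01,1.3,0],
    [0,0,0.01,1.35,0],
    [0,0,0.01,1.35,0]
  ]
}}

```text
t: 13.07
tool_pos: [0.5434, -0.0437, 0.0934]
ee_rot: [0.0, 0.691, 0.723, 0.0]
contact_force: [1.3, 0.5, 5.9]
finger_gap: 0.0246
finger_force: 60.4
```

Emit:
{"fn": "send_rows", "kwargs": {
  "increments": [
    [0,0,0.02,0.07,0],
    [0,0,0.02,0.14,0],
    [0,0,0.02,0.2,0],
    [0,0,0.02,0.26,0],
    [0,0,0.02,0.32,0],
    [0,0,0.02,0.36,0],
    [0,0,0.02,0.4,0],
    [0,0,0.02,0.4,0]
  ]
}}

```text
t: 13.73
tool_pos: [0.5434, -0.0437, 0.0895]
ee_rot: [0.0, 0.691, 0.723, -0.0]
contact_force: [1.0, -0.0, 7.5]
finger_gap: 0.025
finger_force: 60.5
```

Emit:
{"fn": "send_rows", "kwargs": {
  "increments": [
    [0,0,0.02,0.03,0],
    [0,0,0.02,0.06,0],
    [0,0,0.02,0.09,0],
    [0,0,0.02,0.12,0],
    [0,0,0.02,0.12,0],
    [0,0,0.02,0.12,0]
  ]
}}

```text
t: 14.23
tool_pos: [0.5436, -0.0437, 0.0893]
ee_rot: [0.0, 0.691, 0.723, -0.0]
contact_force: [-3.0, 0.3, 15.0]
finger_gap: 0.0247
finger_force: 61.4
```

The collar is seated: motion has stopped at z=0.0893 and the force has risen to 15 N. I'll ease the load, release and retreat upward.

Emit:
{"fn": "send_rows", "kwargs": {
  "increments": [
    [0,0,-0.03,-0.1,0],
    [0,0,-0.03,-0.15,0],
    [1,0,-0.03,-0.15,0],
    [1,0,-0.03,-0.15,0],
    [1,0,-0.03,-0.15,0],
    [1,0,-0.03,-0.15,0],
    [1,0,-0.03,-0.15,0],
    [1,0,-0.03,-2,0],
    [1,0,-0.03,-5,0],
    [1,0,-0.03,-8,0],
    [1,0,-0.03,-11,0],
    [1,0,-0.03,-11,0]
  ]
}}

```text
t: 15.23
tool_pos: [0.5461, -0.0441, 0.2034]
ee_rot: [0.004, 0.691, 0.723, 0.003]
contact_force: [1.1, -0.5, 0.1]
finger_gap: 0.0853
finger_force: 0.0
```

Emit:
{"fn": "send_rows", "kwargs": {
  "increments": [
    [1,-3,0,-1,0],
    [1,-6,-1,-1,0],
    [1,-10,-3,-1,0],
    [1,-14,-5,-1,0],
    [1,-18,-7,-1,0],
    [1,-22,-9,-1,0],
    [1,-24,-11,-1,0],
    [1,-26,-13,-1,0],
    [1,-26,-13,-1,0]
  ]
}}

```text
t: 15.98
tool_pos: [0.4222, -0.313, 0.2069]
ee_rot: [-0.001, 0.693, 0.721, -0.001]
contact_force: [-0.1, -1.5, 0.1]
finger_gap: 0.0856
finger_force: 0.0
```

Run:
```python
from mv import *
go()
grab('side','s6');grab('top','t6')
for n,u in(('s6',0),('t6',0)):
    C=load(n);print(n,'mid-top',proj(C,(.5434,-.0437,.112)).round(1),'lens',proj(C,(.5414,.0013,.089)).round(1))
o=[]
for fn,x,y,w,h in [('s6',225,160,66,50),('t6',230,170,80,60)]:
    o.append(cv2.resize(cv2.imread(f'pics/{fn}.png')[y:y+h,x:x+w],(400,300),interpolation=cv2.INTER_CUBIC))
cv2.imwrite('pics/m6.png',np.hstack(o))
```

```text
t 15.98 tcp [ 0.4222 -0.313   0.2069] ydir 2.32 tilt [-1.9e-03 -4.0e-04 -1.0e+00] F [-0.1 -1.5  0.1] gap 0.0856 ff 0.0 q1 -0.78 q6 -0.82
s6 mid-top [258.6 187.2] lens [249.2 187.7]
t6 mid-top [267.4 198.4] lens [253.  199.5]
```

View pics/m6.png

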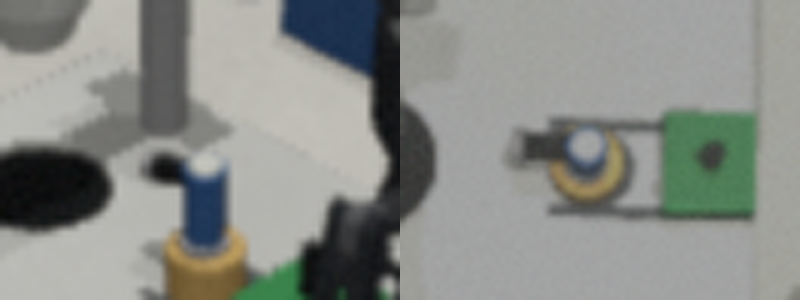

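The lamp is seated with its collar on the ring. In the top crop its top is at (587,145) and the lens at (517,148), pointing towards the stage. I'll quantify the yaw.

Run:
```python
from mv import *
C=load('t6')
g=cv2.imread('pics/t6.png').astype(int)
a=onz(C,(230+187.5/5-.5,170+145.5/5-.5),.112)
# snout: dark pixels centreline
V=g.max(2)[190:208,250:266]; y,x=np.mgrid[190:208,250:266]
w=np.clip(100-V,0,None)*((x>=253)&(x<=262)); 
cols=[(c,round((w[:,c-250]*y[:,c-250]).sum()/max(1,w[:,c-250].sum()),2)) for c in range(253,263)]
print(cols)
b=onz(C,(253.2,199.2),.089); d=b-a; print(a,b,'yaw',np.degrees(np.arctan2(d[1],d[0])),np.hypot(*d[:2]))
c0,c1=cols[2],cols[6]; p,q=onz(C,c0,.089),onz(C,c1,.089);print('axis yaw',np.degrees(np.arctan2(*(p-q)[[1,0]])))
print(V[5:15])
```

```text
[(253, np.float64(0.0)), (254, np.float64(200.67)), (255, np.float64(199.05)), (256, np.float64(198.99)), (257, np.float64(198.93)), (258, np.float64(199.03)), (259, np.float64(199.08)), (260, np.float64(198.94)), (261, np.float64(198.68)), (262, np.float64(198.51))]
[ 0.54268366 -0.0424272   0.112     ] [0.54234776 0.00061334 0.089     ] yaw 90.44714760251112 0.04304185768526654
axis yaw 93.50144937955415
[[162 161 152 143 142 147 156 160 155 136 106  98  91 103 112 110]
 [162 160 144 127 117 109 116 116 117 104  90  81  84  89 108 136]
 [162 159 140 129 105  74  69  69  72  71  72  70  65  89 128 152]
 [161 151 138 132 104  70  57  57  59  65  64  62  65 105 142 157]
 [160 144 134 129 103  66  57  62  58  63  61  60  68 110 148 160]
 [153 134 127 123  98  69  62  62  60  61  58  58  59  92 132 153]
 [147 132 120 111  96  71  67  73  69  66  66  63  65  72 110 134]
 [146 133 119 114 102 109 110 113 112 104 101 106  97  79  86 105]
 [157 143 131 120 117 120 129 129 129 120 131 141 127  95  84  76]
 [161 157 150 144 144 146 146 145 145 128 134 149 140 115  90  78]]
```

```bash
python3 -c "
from bench import env
print(env.job_done())"
```

```text
the job is handed in; nothing more can be done
None
```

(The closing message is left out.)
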